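# Load a brass knob into the slotted polishing fixture and latch it with the T-key

## Robot

A 6-joint arm with a two-finger parallel gripper is mounted at the origin on the work surface. World frame = base frame: x ahead of the robot, y to its left, z up, the work surface at z = 0. Lengths are in m, angles in rad, forces in N, time in s.
With the tool pointing down it reaches from about 0.35 to 0.8 m from the base axis. Payload 7.3 kg.
Tool frame: the origin (TCP) lies midway between the tips of the shut fingers; the grasp point (between the pads) lies 19 mm behind it; z points along the fingers, y is the line along which they close (so a half turn about z gives the same grasp; the last joint's range is limited). The gripper opens to 85 mm and grips with 20 to 120 N. Pads are 22 mm wide; open, the fingers measure 114 mm over their backs; the gripper's body (76 mm by 85 mm) begins 54 mm behind the grasp point. The pads swing forward as they close: fully open they stand 13 mm farther back than shut.
Start: joints at [-1.4, 0.342, 1.524, -0, 1.275, -0.146], TCP at [0.164, -0.499, 0.231] pointing down, gripper open.
Joint ranges: [-2.53, 2.53], [-0.77, 2.02], [0.04, 2.7], [-1, 4.14], [0.28, 2.66], [-3.11, 3.11]. Speed limits (rad/s): [2.57, 2.57, 3.14, 3.14, 3.14, 3.14].

## Interface

Orientations are given as [roll, pitch, yaw] about the fixed x, y, z axes, in that order (R = Rz(yaw) Ry(pitch) Rx(roll)).
In Python, from workcell import * gives the robot as it stands.
- The arm moves only by the shell command python3 -m inch 'ROWS' [FORCE]. ROWS is JSON, a list of rows, each a list of 5 numbers: the gripper's target within -1 to 1 (shut at 1, half-way at 0, fully open at -1), then the shift along the tool's x, y, z in m, then the turn about the tool's z in rad. A call has 1 to 5 rows; each row is the pose to reach, as a shift and turn from the pose commanded when the call began, along the tool's axes at that moment; what a row does not reach only later rows make up. A row lasts 1/8 s, in which the tool goes at most 62.5 mm and 10.7 degrees, less where a joint would pass 70% of its speed; a pose out of reach is approached as far as the arm can. A call with a gripper value outside its range is refused whole. The fingers move at their own pace and stop on an object; FORCE is the grip in N (left out, the last holds). Time passes only in rows, so rows that repeat a pose let the fingers close. It gives the time, the measured TCP pose, the force, the opening and the grip force at its end, in the units of the state.
- get_state(): the state, without advancing time (a new reading comes with each control period).
- read_camera(name): name is "scene" or "side" or "wrist"; returns a dict with "pixels" (480x640x3 uint8, red, green, blue), "vfov" (degrees; the focal length in pixels is half the picture's height over the tangent of half this angle, whatever the lens; pixels are square), "cx", "cy" (the principal point, pixels), "origin" and "orientation" of the camera in the world. Camera axes: x right, y down, z forward; pixel columns grow to the right and rows downward; lengths in m; the calibration is good to about 2 mm. A picture is of the moment at which its call begins. There is no depth.
- hand_in(): hands the job in; it is judged then, once.
Trained networks look in the newest picture that a camera, given by its name, has taken for a name from the list of things; names that differ only in an ending like _2 or _b are one class to them, and where a whole thing is asked for, a point or a joint stands for the part that bears it (a point fixed in the world has none). Each returns a list of dicts, best first, with "score" (0 to 1); they miss things now and then, are a little off and sometimes report something else, mostly with a low value. They report only what shows in the picture. A call takes as long as a camera call. They do not tell look-alikes from the thing itself.
- find_in(camera, thing): "point" ([column, row] in pixels, amid what is visible of it).
- tip_of(camera, thing): "point" ([column, row] in pixels: a listed point, or the origin of a listed thing).
The state is a dict: "time": time; "joint_pos": joint angles; "dq": joint speeds; "effort": joint torques, N m; "tool_pos": TCP position; "eef_rot": TCP orientation; "wrist_force": force on the tool from outside, world axes, zero at the start; "moment": the same for the moment, N m; "gripper_width": finger opening in m; "grasp_force": force on a finger pad.
Only numpy, scipy, OpenCV 4.12 (cv2) and the standard library are available. Lean on these libraries where they do the work, as an engineer would, in place of code of your own. Each camera call takes 0.05 s, during which the arm holds its last target. There are 200 camera calls.

## Task

Slide the turned brass knob upright along the tongue of the polishing fixture so that its barrel runs into the slot and its foot flange goes under the slotted plate, fully home against the back stop. Then take the T-handle key from its wooden block, put it down the hole beside the slot, feel for the slot of the sunk screw, and with the key fully down turn it counter-clockwise (seen from above) to its stop, with the T-bar square across the plate's slot, so that the latch closes behind the flange. Leave the key standing in the screw and the other fittings where they are.

Things in the scene. Friction and masses are not known exactly. Their poses are not given: they have to be found in the camera images.
- knob_mid (a point): Centre (half-way up) of the loose brass knob, which starts upright on the bench: foot flange 36 diameter x 6 thick, then a barrel 16 diameter up to 40 above its underside, then a cylindrical head 26 diameter from 40 to 62. Height 62: this point is 31 above the underside, the head's middle 20 above this point. Round about z (up). About 0.22 kg.
- fixture: Fixed steel polishing fixture with an aluminium slotted top plate. Origin on the bench straight below the axis of a knob that is fully home; x runs along the slot, inward; y left of that, z up. The back stop is a wall at x = 18, which the flange (radius 18) meets when home. All of it lies within x -84 to 32, y -60 to 60; nothing stands above 39.
- mouth (a point): Middle of the slot's open end on the plate's top, at fixture x -40, y 0, height 39; axes as the fixture. The slot is 20 wide. The plate is 10 thick, underside 29 above the bench. The channel floor is 20 above the bench (9 high gap under the plate) and runs out in front of the mouth as an open tongue 44 long, 52 wide.
- well (a point): Mouth centre of the round hole for the key (16 diameter, chamfered) in the plate's top, at fixture x -24, y 42, height 39; axes as the fixture. The sunk screw is down this hole: its head is 15 below the mouth, with a straight slot 7 wide right across it, whose bottom is 27 below the mouth (12 above the bench).
- screw (a point): Centre of the sunk screw's head, 24 above the bench, on the hole's axis; axes as the fixture (it does not turn). The screw's slot is found 0.9 to 1.9 rad clockwise, seen from above, of the fixture's y axis; how far is hidden. It turns stiffly (0.1 N m), stays put, and counter-clockwise meets its stop with the slot along the fixture's y: latch closed.
- key_mid (a point): Centre (half-way up) of the loose T-handle key, upright in its block: 82 high, this point 41 above its lower end. T-bar on top 52 long (key x) x 16 wide x 16 high, its middle 33 above this point; shank 14 diameter; at the lower end a blade 13 wide (along key x, parallel to the T-bar) x 5 thick x 14 long. z up; half a turn is the same. About 0.15 kg.
- keyblock: Wooden key block 70 x 70 x 45 high, fixed, origin under its centre; in its middle a hole 15.6 diameter, 40 deep, in which the key stands with its lower end 5 above the bench.
- rosette_mid (a point): Bystander: loose brass star rosette 74 across with an upright post, 64 high; the point is 30 above the bench on its axis.
- waxtin_mid (a point): Bystander: round steel tin 72 diameter, 50 high; the point is its centre.
- bail_mid (a point): Bystander: curved brass drawer pull lying flat, about 122 x 42 x 12 high; the point is near its centre.
Things that resemble listed ones, but are neither listed nor needed, are in the scene too. Of the things that look like the part that bears key_mid, the smallest one is meant. Leave any black look-alike of the part that bears knob_mid alone.

How it is judged:
On the way, in this order (a step that is already met when the one before it is completed fails the run):
1. the knob is fully home in the fixture, upright, its flange under the plate (x of knob_mid in the frame of fixture between -0.0035 and 0.003 m and y of knob_mid in the frame of fixture between -0.005 and 0.005 m and z of knob_mid in the frame of fixture between 0.048 and 0.0545 m and angle between knob_mid's own z axis and vertical below 0.12 rad), for 0.2 s.
2. the key is fully down in the slot of the sunk screw (all of step 1 and z of key_mid in the frame of fixture below 0.057 m and horizontal distance between key_mid and well below 0.007 m and angle between key_mid's own z axis and vertical below 0.15 rad and angle between the x axis of key_mid and the y axis of fixture, either way round above 0.5 rad), for 0.1 s.
At the end, for the whole second after the job is handed in: The knob stands upright (within 0.12 rad) in the fixture with its flange under the plate, within 3.5 mm of touching the back stop; the key stands (within 0.15 rad of upright) fully down (within 4 mm) in the sunk screw's slot, its T-bar within 0.25 rad of the fixture's y axis (all of step 1 and z of key_mid in the frame of fixture below 0.057 m and horizontal distance between key_mid and well below 0.007 m and angle between key_mid's own z axis and vertical below 0.15 rad and angle between the x axis of key_mid and the y axis of fixture, either way round below 0.25 rad).
It fails at once if a bystander (rosette, tin or drawer pull) is moved more than 30 mm (distance of any of rosette_mid, waxtin_mid, bail_mid from where it was at the start of the episode above 0.03 m).
It also fails if it takes over 72 s, if anything falls off the work surface, if the arm or the gripper's body presses on something with over 40 N, if the wrist force passes 120 N, or if a joint passes its speed limit or range.

## Working session

There is one attempt and no reset: what is moved stays moved. The work goes in short steps, Python scripts to look and compute and a shell command to move; the robot and the scene stay as the last step left them, time stands still between calls to the robot, and variables do not carry over. Pictures are saved under pics/ and viewed, at most 13 in all, crops included, and the job is handed in when it is done.

```bash
ls; mkdir -p pics; cat > h.py <<'E'
import numpy as np, cv2
from workcell import *
from scipy.spatial.transform import Rotation as R
def K(c):
    f=240/np.tan(np.radians(c["vfov"])/2); return f
def Rm(o):
    o=np.array(o); 
    return o if o.shape==(3,3) else R.from_euler('xyz',o).as_matrix()
def ray(c,p):
    f=K(c); d=Rm(c["orientation"])@np.array([(p[0]-c["cx"])/f,(p[1]-c["cy"])/f,1]); return np.array(c["origin"]),d/np.linalg.norm(d)
def atz(c,p,z):
    o,d=ray(c,p); return o+d*(z-o[2])/d[2]
def proj(c,X):
    f=K(c); q=Rm(c["orientation"]).T@(np.array(X)-np.array(c["origin"])); return np.array([c["cx"]+f*q[0]/q[2],c["cy"]+f*q[1]/q[2]])
def tri(rs):
    A=0;b=0
    for o,d in rs:
        P=np.eye(3)-np.outer(d,d); A=A+P; b=b+P@o
    x=np.linalg.solve(A,b); return x, max(np.linalg.norm((np.eye(3)-np.outer(d,d))@(x-o)) for o,d in rs)
def save(c,n): cv2.imwrite(f"pics/{n}.png",cv2.cvtColor(c["pixels"],cv2.COLOR_RGB2BGR))
E
python3 - <<'E'
from h import *
print(get_state())
for n in ["scene","side","wrist"]:
    c=read_camera(n); save(c,n+"0"); print(n,{k:v for k,v in c.items() if k!="pixels"})
    for t in ["knob_mid","fixture","mouth","well","key_mid","keyblock","rosette_mid","waxtin_mid","bail_mid"]:
        print(t,[(np.round(r["point"],1).tolist(),round(r["score"],2)) for r in tip_of(n,t)][:4])
E
```

```text
pics
{'time': 0.0, 'joint_pos': array([-1.39999785e+00,  3.42696888e-01,  1.52506553e+00,  5.67527366e-06,
        1.27540515e+00, -1.45964522e-01]), 'dq': array([-0.00106609,  0.00087592, -0.00014498,  0.00107357,  0.00098964,
        0.00085761]), 'effort': array([-2.00516331e-05, -4.33675003e+01, -2.46011567e+01, -1.40846068e-04,
        7.87783472e-03,  2.80155632e-06]), 'tool_pos': array([ 0.16350089, -0.49844394,  0.23062245]), 'eef_rot': array([-3.14003528e+00, -2.34433973e-04,  3.16761164e-01]), 'wrist_force': array([-0.30313769, -0.34862559, -0.38949183]), 'moment': array([ 0.06685644, -0.03037368, -0.01258321]), 'grasp_force': 0.0, 'gripper_width': 0.08544113038678652}
scene {'vfov': 54.43272830602062, 'cx': 323.30832632424404, 'cy': 237.72899022152737, 'origin': array([ 1.12403501, -0.55349013,  0.85327236]), 'orientation': array([-2.33945136, -0.01689657,  0.74423282])}
knob_mid [([179.0, 326.7], 0.86), ([206.3, 308.9], 0.62), ([310.5, 236.8], 0.2)]
fixture [([310.7, 259.0], 0.68)]
mouth [([297.8, 246.8], 0.79)]
well [([309.6, 238.5], 0.97)]
key_mid [([328.4, 170.3], 0.86
[... 555 characters left out ...]
 [([333.1, 269.2], 0.71), ([322.7, 329.0], 0.55), ([235.1, 308.6], 0.27)]
mouth [([353.2, 252.2], 0.89)]
well [([346.4, 258.1], 0.79)]
key_mid [([322.8, 370.4], 0.9), ([394.1, 333.1], 0.65), ([324.4, 327.7], 0.64)]
keyblock [([324.1, 348.5], 0.69)]
rosette_mid [([317.8, 196.1], 0.81), ([380.7, 210.7], 0.6)]
waxtin_mid [([234.2, 307.3], 0.56)]
bail_mid [([265.2, 252.6], 0.75)]
wrist {'vfov': 64.36309490400049, 'cx': 318.1332434241457, 'cy': 240.57957720770756, 'origin': array([ 0.2313904 , -0.4771756 ,  0.37399402]), 'orientation': array([ 2.85732688e+00,  2.71080525e-04, -1.25290521e+00])}
knob_mid []
fixture []
mouth []
well []
key_mid []
keyblock []
rosette_mid []
waxtin_mid []
bail_mid []
```

View pics/scene0.png

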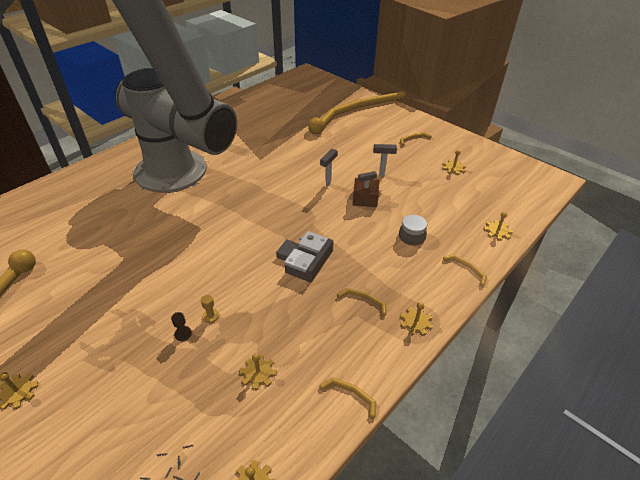

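View pics/side0.png

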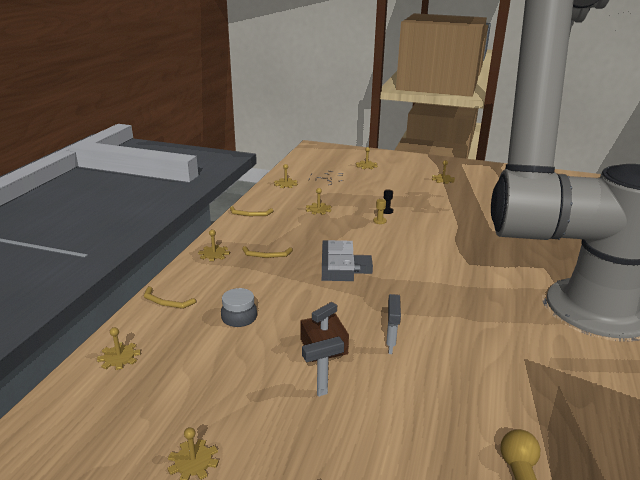

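```bash
cat > a.py <<'E'
from h import *
T={"scene":{}, "side":{}}
c={n:read_camera(n) for n in T}
pr={ "knobA":((179,326.7),(387,200.4)),"knobB":((206.3,308.9),(378.6,210.4)),"knobAB":((179,326.7),(378.6,210.4)),"knobBA":((206.3,308.9),(387,200.4)),
"fixture":((310.7,259),(333.1,269.2)),"mouth":((297.8,246.8),(353.2,252.2)),"well":((309.6,238.5),(346.4,258.1)),"block":((365.3,195.2),(324.1,348.5)),
"ros":((255.4,361.2),(317.8,196.1)),"tin":((412.5,223.5),(234.2,307.3)),"bail":((362.3,297.9),(265.2,252.6))}
for i,a in enumerate([(328.4,170.3),(364.6,184.2),(383.4,160.8)]):
  for j,b in enumerate([(322.8,370.4),(394.1,333.1),(324.4,327.7)]): pr[f"key{i}{j}"]=(a,b)
for k,(a,b) in pr.items():
  x,e=tri([ray(c["scene"],a),ray(c["side"],b)]); print(k,np.round(x,4),round(e,4))
E
python3 a.py
```

```text
knobA [ 0.5241 -0.3263  0.0325] 0.0019
knobB [ 0.5307 -0.258   0.0321] 0.0045
knobAB [ 0.5296 -0.3171  0.0138] 0.0187
knobBA [ 0.5256 -0.2675  0.0503] 0.0114
fixture [0.573  0.0274 0.0013] 0.0059
mouth [0.5389 0.0079 0.0395] 0.0014
well [0.5439 0.0458 0.044 ] 0.0003
block [0.5101 0.3169 0.0043] 0.0022
ros [ 0.708  -0.2733  0.0409] 0.0034
tin [0.6997 0.2835 0.0338] 0.0074
bail [0.7466 0.0168 0.0073] 0.0048
key00 [0.438  0.3349 0.0164] 0.0725
key01 [0.3888 0.2878 0.0472] 0.0006
key02 [0.4656 0.2825 0.0617] 0.0586
key10 [4.857e-01 3.631e-01 3.000e-04] 0.0148
key11 [0.4371 0.3182 0.0381] 0.0556
key12 [0.5107 0.31   0.0475] 0.0039
key20 [0.4801 0.4313 0.0531] 0.0006
key21 [0.4355 0.3897 0.0881] 0.0638
key22 [0.5035 0.3791 0.0943] 0.0088
```

Scene view: brass knob at about (208,308), with its black look-alike at (180,327). The key in its block is at (366,182), the fixture is at (305,255) with the tongue toward (287,248), and two larger keys stand free at (328,170) and (385,160). The side view agrees. I'll look at the fixture from the wrist camera first.

```bash
python3 -m inch '[[-1,0.23,-0.185,0.02,0],[-1,0.23,-0.185,0.02,0],[-1,0.23,-0.185,0.02,0],[-1,0.23,-0.185,0.02,0],[-1,0.23,-0.185,0.02,0]]' 40; python3 -m inch '[[-1,0.23,-0.185,0,0],[-1,0.23,-0.185,0,0],[-1,0.23,-0.185,0,0],[-1,0.23,-0.185,0,0],[-1,0.23,-0.185,0,0]]'; python3 - <<'E'
from h import *
c=read_camera("wrist"); save(c,"w1"); print(c["origin"],c["orientation"])
for t in ["fixture","mouth","well","screw","knob_mid","key_mid"]:
    print(t,[(np.round(r["point"],1).tolist(),round(r["score"],2)) for r in tip_of("wrist",t)][:3])
E
```

```text
time: 2.22
tool_pos: [0.3253, -0.2493, 0.2114]
eef_rot: [3.141, -0.0, 0.318]
wrist_force: [0.3, -1.0, 0.9]
gripper_width: 0.0853
grasp_force: 0.0
time: 2.85
tool_pos: [0.4865, -0.0016, 0.2114]
eef_rot: [3.141, -0.001, 0.318]
wrist_force: [0.4, -0.8, 0.0]
gripper_width: 0.0855
grasp_force: 0.0
[0.55416465 0.02022045 0.35413152] [ 2.85797633e+00  7.45565035e-05 -1.25122513e+00]
fixture [([325.9, 103.9], 0.75), ([325.4, 154.7], 0.3)]
mouth [([325.5, 155.4], 0.61)]
well [([277.0, 132.5], 0.63)]
screw [([277.3, 129.7], 0.89)]
knob_mid [([597.9, 259.0], 0.6), ([276.1, 133.4], 0.26)]
key_mid [([325.4, 156.1], 0.67)]
```

View pics/w1.png

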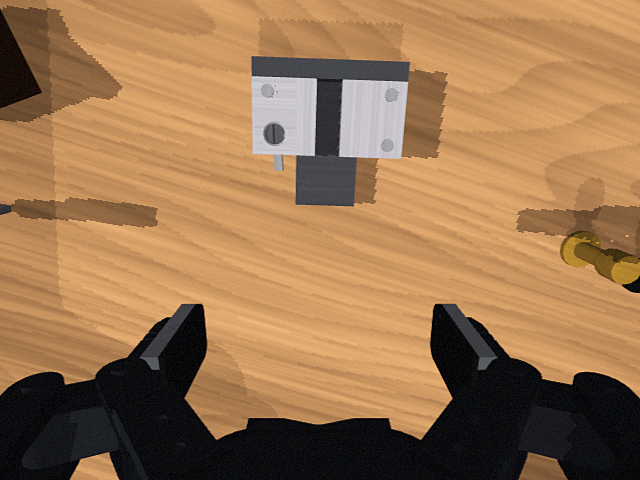

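The wrist view shows the plate's front edge running from (253,153) to (406,158), the slot mouth at about (328,156), the well at (274,132) and the tongue's end at (296..354,206). The fixture is nearly aligned with the tool. I'll measure it precisely from a crop.

```bash
python3 - <<'E'
from h import *
c=read_camera("wrist")
P={"FL":(253,153,.039),"FR":(406,158,.039),"ML":(316,155,.039),"MR":(340,157,.039),"well":(274,132,.039),"TL":(296,205,.02),"TR":(354,207,.02)}
for k,(u,v,z) in P.items(): print(k,np.round(atz(c,(u,v),z),4))
im=cv2.cvtColor(c["pixels"],cv2.COLOR_RGB2BGR)[50:215,240:420]
cv2.imwrite("pics/w1z.png",cv2.resize(im,None,fx=3.6,fy=3.6,interpolation=cv2.INTER_CUBIC))
E
```

```text
FL [0.5188 0.0609 0.039 ]
FR [ 0.5536 -0.0578  0.039 ]
ML [0.5331 0.0122 0.039 ]
MR [ 0.5377 -0.0067  0.039 ]
well [0.5397 0.0494 0.039 ]
TL [0.4852 0.0153 0.02  ]
TR [ 0.4995 -0.0342  0.02  ]
```

View pics/w1z.png

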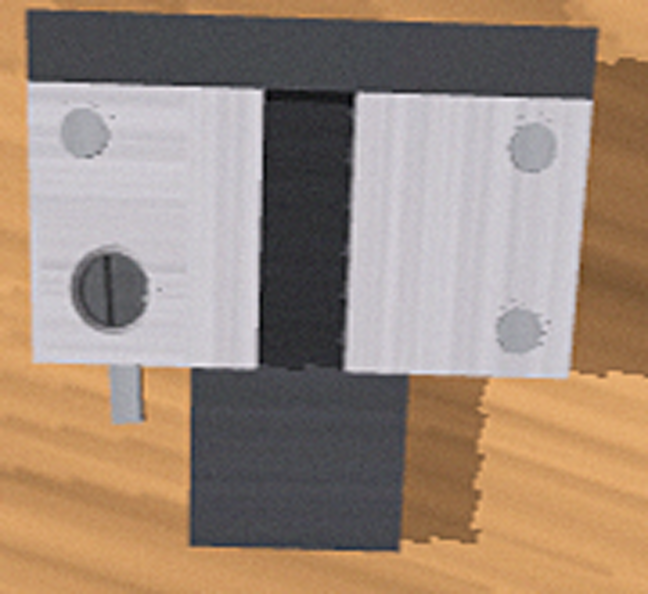

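```bash
python3 - <<'E'
from h import *
from scipy.optimize import least_squares
c=read_camera("wrist")
pts=[((34,361),(-40,60,39)),((570,378),(-40,-60,39)),((258,368),(-40,10,39)),((343,372),(-40,-10,39)),((110,287),(-24,42,39)),((190,545),(-84,26,20)),((400,550),(-84,-26,20))]
U=[((a+.5)/3.6+240-.5,(b+.5)/3.6+50-.5) for (a,b),_ in pts]; F=np.array([f for _,f in pts])/1000
def w(p): 
    s,q=np.sin(p[2]),np.cos(p[2]); return np.c_[p[0]+q*F[:,0]-s*F[:,1],p[1]+s*F[:,0]+q*F[:,1],F[:,2]+(p[3] if len(p)>3 else 0)]
r=lambda p: np.ravel([proj(c,x)-u for x,u in zip(w(p),U)])
for p0 in ([.575,.02,.32],[.575,.02,.32,0]):
    s=least_squares(r,p0); print(np.round(s.x,4)); print(np.round(s.fun.reshape(-1,2),1).tolist())
cs=[(n,read_camera(n)) for n in("scene","side")]
for n,q in cs:
    for t,x in (("mouth",w(s.x)[2:4].mean(0)),("well",w(s.x)[4])): print(n,t,np.round(proj(q,x),1))
E
```

```text
[0.5755 0.0185 0.2868]
[[-0.3, 0.0], [-0.4, -0.2], [-0.4, -0.1], [0.8, -0.4], [0.8, 0.6], [-0.4, -0.1], [-0.1, 0.2]]
[5.756e-01 1.850e-02 2.868e-01 5.000e-04]
[[-0.4, -0.0], [-0.3, -0.2], [-0.4, -0.1], [0.8, -0.4], [0.8, 0.5], [-0.4, -0.0], [-0.0, 0.3]]
scene mouth [296.6 246.3]
scene well [310.3 237.8]
side mouth [353.4 252.4]
side well [346.9 261.4]
```

```bash
python3 -m inch '[[-0.2,-0.098,0.255,0.03,0.031],[-0.2,-0.098,0.255,0.03,0.031],[-0.2,-0.098,0.255,0.03,0.031],[-0.2,-0.098,0.255,0.03,0.031],[-0.2,-0.098,0.255,0.03,0.031]]'; python3 - <<'E'
from h import *
c=read_camera("wrist"); save(c,"w2"); print(get_state()["tool_pos"],get_state()["eef_rot"])
s=read_camera("scene");d=read_camera("side")
for t in ["knob_mid"]:
  for n,q in(("wrist",c),("scene",s),("side",d)):
    print(n,t,[(np.round(r["point"],1).tolist(),round(r["score"],2),np.round(atz(q,r["point"],.031),4).tolist()) for r in tip_of(n,t)][:3])
E
```

```text
time: 4.03
tool_pos: [0.4706, -0.2806, 0.1808]
eef_rot: [3.141, 0.0, 0.282]
wrist_force: [1.0, 0.2, 0.4]
gripper_width: 0.0515
grasp_force: 0.0
[ 0.47053227 -0.28222325  0.18053369] [3.14016835e+00 7.97226368e-04 2.81079653e-01]
wrist knob_mid [([386.2, 172.7], 0.9, [0.523, -0.3197, 0.031]), ([304.7, 141.4], 0.75, [0.5279, -0.2541, 0.031])]
scene knob_mid [([206.6, 305.8], 0.84, [0.5184, -0.2529, 0.031]), ([181.4, 322.7], 0.77, [0.5159, -0.3169, 0.031])]
side knob_mid [([344.1, 259.9], 0.59, [0.552, 0.033, 0.031]), ([382.1, 210.0], 0.51, [0.5256, -0.2599, 0.031]), ([385.1, 199.1], 0.51, [0.5326, -0.3339, 0.031])]
```

View pics/w2.png

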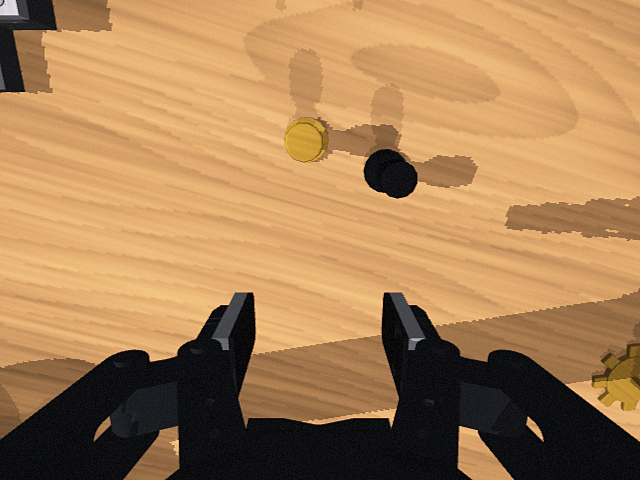

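Brass knob at (306,140), seen almost from straight above, with the black look-alike at (390,173) to its right. I'll refine the knob position from its yellow outline and triangulate its height.

```bash
python3 - <<'E'
from h import *
c=read_camera("wrist");s=read_camera("scene");d=read_camera("side")
hsv=cv2.cvtColor(c["pixels"],cv2.COLOR_RGB2HSV)[110:170,275:335]
im=c["pixels"][110:170,275:335].astype(int)
m=((hsv[...,1]>185)&(hsv[...,2]>80)).astype(np.uint8)
n,l,st,ce=cv2.connectedComponentsWithStats(m); i=1+st[1:,4].argmax(); print(st[i],ce[i]+[275,110])
cnt=max(cv2.findContours((l==i).astype(np.uint8),0,1)[0],key=cv2.contourArea); (a,b),r=cv2.minEnclosingCircle(cnt); p=(a+275,b+110); print(p,r)
for z in(.0,.03,.062): print(z,atz(c,p,z).round(4), "pix r head/flange",K(c)*.013/(c["origin"][2]-z),K(c)*.018/(c["origin"][2]-z))
print(tri([ray(c,(304.7,141.4)),ray(s,(206.6,307))]),tri([ray(c,(304.7,141.4)),ray(d,(381,210.2))]))
st=get_state(); print(st["tool_pos"],st["eef_rot"])
E
```

```text
[ 16  11  43  45 636] [312.63207547 141.95597484]
(311.5, 142.7954559326172) 22.255252838134766
0.0 [ 0.5283 -0.2539  0.    ] pix r head/flange 15.2932394764384 21.175254659683937
0.03 [ 0.5294 -0.2541  0.03  ] pix r head/flange 16.852731230436678 23.334550934450785
0.062 [ 0.5306 -0.2543  0.062 ] pix r head/flange 18.9095366307988 26.182435334952185
(array([ 0.5272518 , -0.25306148,  0.03683579]), np.float64(0.004399736496618224)) (array([ 0.52789968, -0.24928747,  0.03476347]), np.float64(0.0012193829262093457))
[ 0.47201083 -0.27579631  0.18165029] [ 3.14127092e+00 -2.60090448e-04  2.87322661e-01]
```

```bash
python3 -m inch '[[-0.2,0.0605,-0.005,0.03,0],[-0.2,0.0605,-0.005,0.07,0],[-0.2,0.0605,-0.005,0.11,0],[-0.2,0.0605,-0.005,0.135,0],[-0.2,0.0605,-0.005,0.15,0]]'; python3 -m inch '[[-0.2,0,0,0,0],[0.5,0,0,0,0],[1,0,0,0,0],[1,0,0,0,0],[1,0,0,0,0]]' 40;  python3 -m inch '[[1,0,0,0,0],[1,0,0,-0.02,0],[1,0,0,-0.05,0],[1,0,0,-0.07,0],[1,0,0,-0.07,0]]'; python3 - <<'E'
from h import *
c=read_camera("wrist"); save(c,"w3"); st=get_state();print(st["tool_pos"],st["eef_rot"])
E
```

```text
time: 5.1
tool_pos: [0.5282, -0.254, 0.0302]
eef_rot: [-3.141, 0.001, 0.287]
wrist_force: [-0.2, 0.3, 0.1]
gripper_width: 0.0515
grasp_force: 0.0
time: 5.72
tool_pos: [0.5291, -0.2554, 0.0326]
eef_rot: [3.14, -0.002, 0.286]
wrist_force: [0.0, 0.4, 6.6]
gripper_width: 0.0247
grasp_force: 39.3
time: 6.35
tool_pos: [0.529, -0.2555, 0.1026]
eef_rot: [3.139, -0.002, 0.286]
wrist_force: [-1.2, 0.3, -1.9]
gripper_width: 0.0247
grasp_force: 39.7
[ 0.52830302 -0.25502802  0.10130545] [ 3.14108311e+00 -2.75892727e-04  2.85754516e-01]
```

View pics/w3.png

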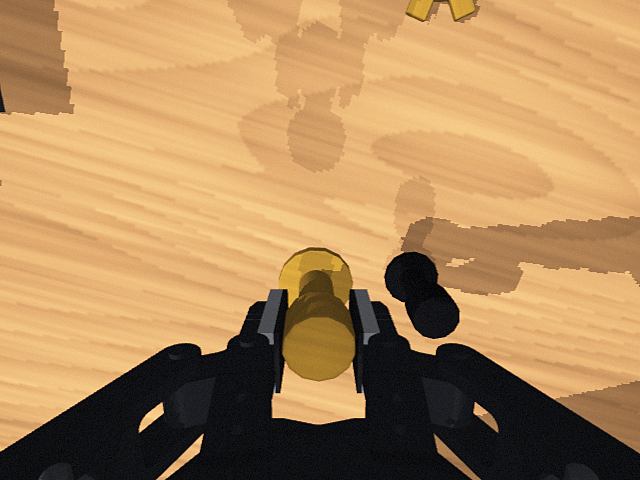

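The knob is held by its head, with the head top at (318,347) and the flange at (316,278). I'll check the in-hand offset and work out the move.

```bash
python3 - <<'E'
from h import *
c=read_camera("wrist"); st=get_state(); t=np.array(st["tool_pos"]); 
for p,z in(((318,348),.1318),((316,281),.072)):
    print((atz(c,p,z)-t).round(4))
print(t, st["eef_rot"])
F=np.array([.5755,.0185]);a=.2868;y=st["eef_rot"][2]
for x in(-.064,0.0):
    w=F+x*np.array([np.cos(a),np.sin(a)]); d=w-t[:2]; print(w,"tool dx,dy",(d@[np.cos(y),np.sin(y)]).round(4),(d@[np.sin(y),-np.cos(y)]).round(4))
E
```

```text
[ 0.0016 -0.0005  0.0313]
[ 0.0009  0.0003 -0.0285]
[ 0.52785935 -0.25475259  0.10049083] [-3.14076811e+00  8.23598321e-04  2.85684226e-01]
[5.14114143e-01 3.95399305e-04] tool dx,dy 0.0587 -0.2487
[0.5755 0.0185] tool dx,dy 0.1227 -0.2488
```

```bash
python3 -m inch '[[1,0.0565,-0.249,0,0],[1,0.0565,-0.249,0,0],[1,0.0565,-0.249,0,0],[1,0.0565,-0.249,0,0],[1,0.0565,-0.249,0,0]]';python3 -m inch '[[1,0,0,0.02,0],[1,0,0,0.04,0],[1,0,0,0.04,0]]'; python3 -m inch '[[1,0,0,0.002,0],[1,0,0,0.004,0]]';python3 -m inch '[[1,0,0,0.0015,0],[1,0,0,0.0015,0]]';python3 -m inch '[[1,0,0,0.0015,0],[1,0,0,0.0015,0]]'; python3 - <<'E'
from h import *
st=get_state(); t=np.array(st["tool_pos"]); 
F=np.array([.5755,.0185]);a=.2868;y=st["eef_rot"][2]
w=F;d=w-t[:2]; print(t,y,"tool dx,dy",(d@[np.cos(y),np.sin(y)]).round(4),(d@[np.sin(y),-np.cos(y)]).round(4),st["wrist_force"])
E
```

```text
time: 7.08
tool_pos: [0.5107, 0.0037, 0.1]
eef_rot: [-3.14, 0.003, 0.291]
wrist_force: [1.4, -1.0, -1.3]
gripper_width: 0.025
grasp_force: 40.1
time: 7.45
tool_pos: [0.5109, -0.0007, 0.0593]
eef_rot: [-3.14, 0.004, 0.285]
wrist_force: [-0.1, 1.2, -1.6]
gripper_width: 0.0248
grasp_force: 40.1
time: 7.7
tool_pos: [0.5129, -0.0006, 0.0577]
eef_rot: [3.141, -0.001, 0.285]
wrist_force: [0.4, 0.7, -2.7]
gripper_width: 0.025
grasp_force: 40.1
time: 7.95
tool_pos: [0.5124, -0.0002, 0.0559]
eef_rot: [3.141, -0.0, 0.286]
wrist_force: [-0.0, -0.7, -2.2]
gripper_width: 0.0246
grasp_force: 40.1
time: 8.2
tool_pos: [0.5123, -0.0001, 0.0542]
eef_rot: [3.142, 0.0, 0.286]
wrist_force: [0.7, -1.3, -2.3]
gripper_width: 0.0245
grasp_force: 40.1
[ 5.12321946e-01 -1.34514610e-04  5.42285586e-02] 0.28589478698372783 tool dx,dy 0.0659 -0.0001 [ 0.74596723 -1.32109082 -2.26527722]
```

```bash
for i in 1 2 ; do python3 -m inch '[[1,0,0,0.001,0],[1,0,0,0.001,0]]'|grep -E 'pos|force'; done; python3 -m inch '[[1,0,0,0.0007,0],[1,0,0,0.0007,0]]'|grep -E 'pos|force'
```

```text
tool_pos: [0.5123, -0.0001, 0.0532]
wrist_force: [0.0, 0.6, -2.4]
grasp_force: 40.1
tool_pos: [0.5126, -0.0001, 0.0527]
wrist_force: [-1.0, 0.4, 3.8]
grasp_force: 40.7
tool_pos: [0.5128, -0.0001, 0.0526]
wrist_force: [-3.1, 0.9, 8.8]
grasp_force: 41.2
```

```bash
python3 -m inch '[[1,0,0,-0.002,0],[1,0.01,0,-0.002,0],[1,0.02,0,-0.002,0],[1,0.03,0,-0.002,0],[1,0.03,0,-0.002,0]]'|grep -E 'pos|force';python3 -m inch '[[1,0.01,0,0,0],[1,0.02,0,0,0],[1,0.03,0,0,0],[1,0.03,0,0,0]]'|grep -E 'pos|force';python3 -m inch '[[1,0.003,0,0,0],[1,0.003,0,0,0]]'|grep -E 'pos|force'; python3 - <<'E'
from h import *
st=get_state(); t=np.array(st["tool_pos"]); 
F=np.array([.5755,.0185]);y=.2868
d=t[:2]-F; print(t,st["eef_rot"],"fixture xy",(d@[np.cos(y),np.sin(y)]).round(4),(d@[-np.sin(y),np.cos(y)]).round(4),st["wrist_force"])
E
```

```text
tool_pos: [0.542, 0.0085, 0.0533]
wrist_force: [-0.1, 1.2, -2.3]
grasp_force: 40.2
tool_pos: [0.5708, 0.0169, 0.0536]
wrist_force: [0.5, 0.6, -1.4]
grasp_force: 40.2
tool_pos: [0.5728, 0.0176, 0.0536]
wrist_force: [0.3, -0.3, -2.1]
grasp_force: 40.2
[0.57279542 0.01759763 0.05357661] [3.14151638e+00 1.03837200e-04 2.85829156e-01] fixture xy -0.0028 -0.0001 [ 0.30395708 -0.30200638 -2.14919537]
```

```bash
for i in 1 ; do python3 -m inch '[[1,0.001,0,0,0],[1,0.001,0,0,0]]'|grep -E 'pos|wrist'; python3 -m inch '[[1,0.001,0,0,0],[1,0.001,0,0,0]]'|grep -E 'pos|wrist';python3 -m inch '[[1,0.001,0,0,0],[1,0.001,0,0,0]]'|grep -E 'pos|wrist'; done
```

```text
tool_pos: [0.5738, 0.0178, 0.0536]
wrist_force: [0.6, 0.4, -1.9]
tool_pos: [0.5748, 0.0182, 0.0536]
wrist_force: [-0.0, -1.1, -1.5]
tool_pos: [0.5757, 0.0184, 0.0536]
wrist_force: [-0.1, -0.2, -1.9]
```

```bash
python3 -m inch '[[1,0.001,0,0,0],[1,0.001,0,0,0]]'|grep -E 'pos|wrist'; python3 -m inch '[[1,0.001,0,0,0],[1,0.001,0,0,0]]'|grep -E 'pos|wrist'
```

```text
tool_pos: [0.5763, 0.0187, 0.0535]
wrist_force: [-2.1, -0.1, -1.5]
tool_pos: [0.5769, 0.0189, 0.0534]
wrist_force: [-4.8, -2.1, 0.3]
```

```bash
python3 -m inch '[[1,-0.001,0,0.0008,0],[1,-0.001,0,0.0008,0]]'|grep -E 'pos|wrist'; python3 -m inch '[[-0.2,0,0,0,0],[-0.2,0,0,0,0],[-0.2,0,0,0,0]]'; python3 -m inch '[[-0.2,0,0,-0.03,0],[-0.2,0,0,-0.08,0],[-0.2,-0.04,0,-0.13,0],[-0.2,-0.075,0,-0.13,0],[-0.2,-0.075,0,-0.13,0]]'; python3 - <<'E'
from h import *
c=read_camera("wrist"); save(c,"w4")
print(tip_of("wrist","knob_mid")[:2],tip_of("wrist","mouth")[:1])
print(get_state()["tool_pos"],get_state()["eef_rot"])
x=np.array([.5755,.0185,.051]); 
a=.2868
for z in(.082,.06,.039): print(z,proj(c,[.5755,.0185,z]).round(1))
im=cv2.cvtColor(c["pixels"],cv2.COLOR_RGB2BGR)[20:260,200:440]
cv2.imwrite("pics/w4z.png",cv2.resize(im,None,fx=2.5,fy=2.5,interpolation=cv2.INTER_CUBIC))
E
```

```text
tool_pos: [0.5767, 0.0188, 0.0528]
wrist_force: [-3.0, -1.0, 0.3]
time: 12.2
tool_pos: [0.5772, 0.0188, 0.053]
eef_rot: [3.141, -0.001, 0.286]
wrist_force: [0.6, 0.1, 0.7]
gripper_width: 0.0512
grasp_force: 0.0
time: 12.82
tool_pos: [0.5034, -0.0027, 0.1837]
eef_rot: [3.141, -0.001, 0.285]
wrist_force: [0.8, 0.1, 0.3]
gripper_width: 0.0514
grasp_force: 0.0
[{'point': [316.5, 126.7], 'score': 0.58}] [{'point': [315.0, 179.2], 'score': 0.68}]
[ 0.50552875 -0.00237294  0.18276552] [ 3.14127567e+00 -8.29957549e-04  2.85659239e-01]
0.082 [317.2 122.5]
0.06 [317.3 123.1]
0.039 [317.4 123.6]
```

View pics/w4z.png

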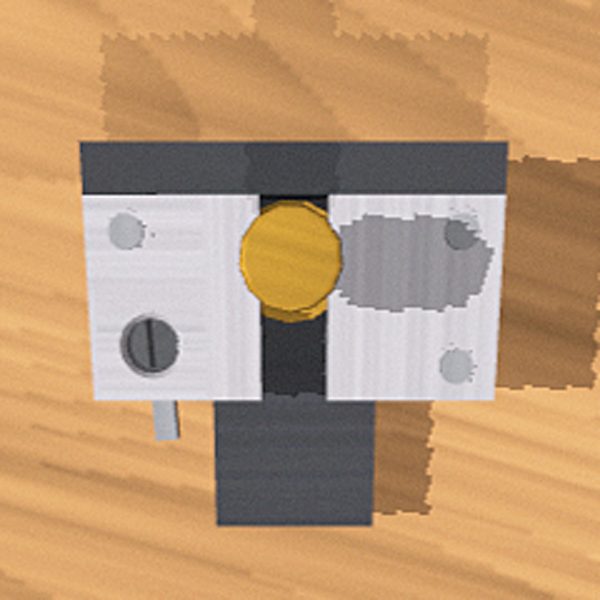

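The knob stands upright at the end of the slot, at crop (291,258) → (316.4,123.2). The predicted home position was (317.2,122.5), so it is home. Next I'll look at the key block.

```bash
python3 -m inch '[[-1,0.033,-0.303,-0.03,0],[-1,0.033,-0.303,-0.03,0],[-1,0.033,-0.303,-0.03,0],[-1,0.033,-0.303,-0.03,0],[-1,0.033,-0.303,-0.03,0]]'; python3 -m inch '[[-1,0,0,0,0],[-1,0,0,0,0]]' >/dev/null; python3 - <<'E'
from h import *
c=read_camera("wrist"); save(c,"w5"); print(get_state()["tool_pos"],get_state()["eef_rot"])
for t in ["key_mid","keyblock"]:
    print(t,[(np.round(r["point"],1).tolist(),round(r["score"],2)) for r in tip_of("wrist",t)][:3])
E
```

```text
time: 13.6
tool_pos: [0.4509, 0.3005, 0.2124]
eef_rot: [-3.142, 0.0, 0.287]
wrist_force: [0.5, 0.1, 0.8]
gripper_width: 0.0856
grasp_force: 0.0
[0.45127433 0.29712186 0.2120363 ] [3.14094267e+00 1.14444319e-03 2.85527621e-01]
key_mid [([167.1, 136.1], 0.93), ([319.6, 289.4], 0.81)]
keyblock [([325.2, 137.1], 0.94)]
```

View pics/w5.png

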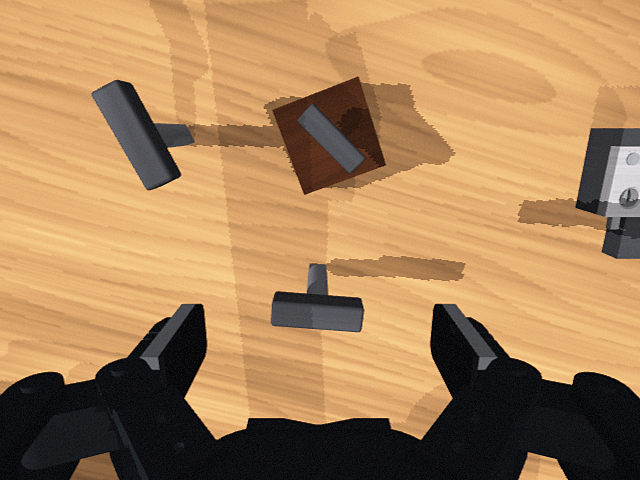

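The wrist view shows the wooden block with the small T-bar at about (331,138). Larger look-alikes are at (137,135) and (318,312). I'll measure the bar by segmentation.

```bash
python3 - <<'E'
from h import *
c=read_camera("wrist"); st=get_state(); t=np.array(st["tool_pos"]); y=st["eef_rot"][2]
im=c["pixels"].astype(int)[70:200,270:390]
m=((im[...,0]-im[...,2]<15)&(im.sum(2)>120)).astype(np.uint8)
n,l,s,ce=cv2.connectedComponentsWithStats(m); i=1+s[1:,4].argmax(); print(s[i],ce[i]+[270,70])
cnt=max(cv2.findContours((l==i).astype(np.uint8),0,1)[0],key=cv2.contourArea)
r=cv2.minAreaRect(cnt); b=cv2.boxPoints(r)+[270,70]; print(r,b.round(1).tolist())
W=np.array([atz(c,p,.087) for p in b]); print(W.round(4))
e1=W[1]-W[0];e2=W[2]-W[1]; print("sides",np.linalg.norm(e1),np.linalg.norm(e2)); e=e1 if np.linalg.norm(e1)>np.linalg.norm(e2) else e2
cen=W.mean(0); print("centre",cen,"barangle",np.arctan2(e[1],e[0])%np.pi)
hd=cv2.cvtColor(c["pixels"],cv2.COLOR_RGB2HSV)
s2=read_camera("scene"); d2=read_camera("side")
for n,q in(("scene",s2),("side",d2)): print(n,proj(q,cen),[(np.round(r["point"],1).tolist(),round(r["score"],2)) for r in find_in(n,"key_mid")], [(np.round(r["point"],1).tolist()) for r in tip_of(n,"key_mid")])
print(t,y)
E
```

```text
[  26   34   67   69 1797] [328.53923205 138.34780189]
((58.750003814697266, 68.25), (76.36752319335938, 23.33452033996582), 45.0) [[293.5, 119.5], [310.0, 103.0], [364.0, 157.0], [347.5, 173.5]]
[[0.5212 0.3336 0.087 ]
 [0.5343 0.3259 0.087 ]
 [0.5111 0.2806 0.087 ]
 [0.4972 0.2881 0.087 ]]
sides 0.01523318899834844 0.05089819436371474
centre [0.51593203 0.3070398  0.087     ] barangle 1.0973643551646957
scene [367.83318011 174.55175275] [([385.1, 152.7], 0.71), ([329.2, 163.6], 0.51), ([367.9, 174.2], 0.5)] [[325.6, 170.5], [385.0, 161.6], [363.3, 185.9]]
side [324.62602469 307.95812725] [([395.4, 318.7], 0.8), ([322.4, 314.1], 0.78), ([322.6, 354.0], 0.63), ([344.1, 261.9], 0.53)] [[325.1, 370.0], [320.1, 328.5], [391.9, 332.7]]
[0.45147125 0.29651606 0.21252483] 0.28388688461303757
```

```bash
python3 - <<'E'
from h import *
st=get_state(); q=np.array(st["joint_pos"]); print(q, st["eef_rot"][2])
t=np.array(st["tool_pos"]); y=st["eef_rot"][2]; d=np.array([.5159,.307])-t[:2]
print("dx,dy",d@[np.cos(y),np.sin(y)],d@[np.sin(y),-np.cos(y)], t[2])
E
```

```text
[ 4.40730194e-01  3.84971188e-01  1.51203313e+00 -7.27367346e-05
  1.24443783e+00  1.72652284e+00] 0.2850269937657479
dx,dy 0.06490092086165046 0.00884058203741846 0.2128589827899894
```

```bash
python3 -m inch '[[-0.2,0.065,0.009,0.03,-0.18],[-0.2,0.065,0.009,0.03,-0.36],[-0.2,0.065,0.009,0.03,-0.54],[-0.2,0.065,0.009,0.03,-0.72],[-0.2,0.065,0.009,0.03,-0.812]]'; python3 -m inch '[[-0.2,0,0,0,0],[-0.2,0,0,0,0]]'; python3 - <<'E'
from h import *
st=get_state(); t=np.array(st["tool_pos"]); y=st["eef_rot"][2]; d=np.array([.5159,.307])-t[:2]
c=read_camera("wrist"); im=c["pixels"].astype(int)
print("dx,dy",d@[np.cos(y),np.sin(y)],d@[np.sin(y),-np.cos(y)], t,y)
save(c,"w6")
E
```

```text
time: 14.98
tool_pos: [0.5159, 0.3072, 0.1827]
eef_rot: [-3.142, 0.0, 1.102]
wrist_force: [-0.2, 0.3, -0.3]
gripper_width: 0.0513
grasp_force: 0.0
time: 15.22
tool_pos: [0.5159, 0.3072, 0.1828]
eef_rot: [3.142, 0.0, 1.096]
wrist_force: [-0.6, 0.5, -0.8]
gripper_width: 0.0512
grasp_force: 0.0
dx,dy -0.00017582492651605183 0.00014450067698277365 [0.51585189 0.30722244 0.18276145] 1.095867585824946
```

View pics/w6.png

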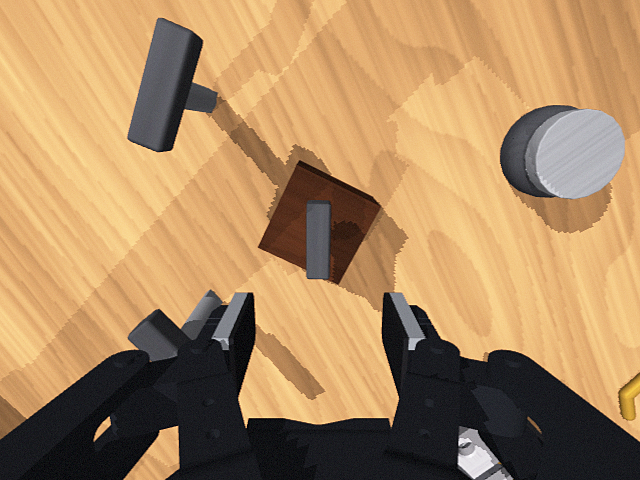

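The T-bar is centred at (318,240) and parallel to the pads. I'll descend and grip.

```bash
python3 -m inch '[[-0.2,0,0,0.04,0],[-0.2,0,0,0.08,0],[-0.2,0,0,0.11,0],[-0.2,0,0,0.1225,0],[-0.2,0,0,0.1225,0]]'|grep -E 'pos|wrist'; python3 -m inch '[[0.3,0,0,0,0],[1,0,0,0,0],[1,0,0,0,0],[1,0,0,0,0],[1,0,0,0,0]]' 60; python3 -m inch '[[1,0,0,-0.02,0],[1,0,0,-0.05,0],[1,0,0,-0.09,0],[1,0,0,-0.09,0],[1,0,0,-0.09,0]]'
```

```text
tool_pos: [0.5158, 0.3072, 0.06]
wrist_force: [1.2, -0.1, 0.4]
time: 16.52
tool_pos: [0.5165, 0.3077, 0.0617]
eef_rot: [3.14, -0.002, 1.098]
wrist_force: [-1.6, 0.3, 6.0]
gripper_width: 0.0147
grasp_force: 58.9
time: 17.15
tool_pos: [0.5152, 0.307, 0.1494]
eef_rot: [-3.141, 0.001, 1.098]
wrist_force: [-0.5, 0.5, -2.4]
gripper_width: 0.0151
grasp_force: 59.2
```

```bash
python3 -m inch '[[1,-0.05,0.03,0,0.15],[1,-0.1,0.06,0,0.3],[1,-0.15,0.1,0,0.45],[1,-0.2,0.13,0,0.6],[1,-0.2155,0.139,0,0.727]]' |grep -E 'pos|rot'; python3 -m inch '[[1,0,0,0,0],[1,0,0,0,0]]'>/dev/null; python3 - <<'E'
from h import *
st=get_state(); t=np.array(st["tool_pos"]); y=st["eef_rot"][2]; d=np.array([.5406,.0520])-t[:2]
c=read_camera("wrist"); print("dx,dy",d@[np.cos(y),np.sin(y)],d@[np.sin(y),-np.cos(y)], t,y,proj(c,[.5406,.052,.039]),proj(c,[t[0],t[1],t[2]-.056]),proj(c,[t[0],t[1],t[2]+.026]))
save(c,"w7")
E
```

```text
tool_pos: [0.5405, 0.0487, 0.1484]
eef_rot: [-3.141, 0.003, 0.363]
dx,dy -0.0004513906288845332 0.0006809860338428963 [0.54077215 0.05279866 0.14927797] 0.37305381132867477 [318.58036383 237.1793189 ] [317.31959642 263.27060244] [316.49816124 343.63433711]
```

View pics/w7.png

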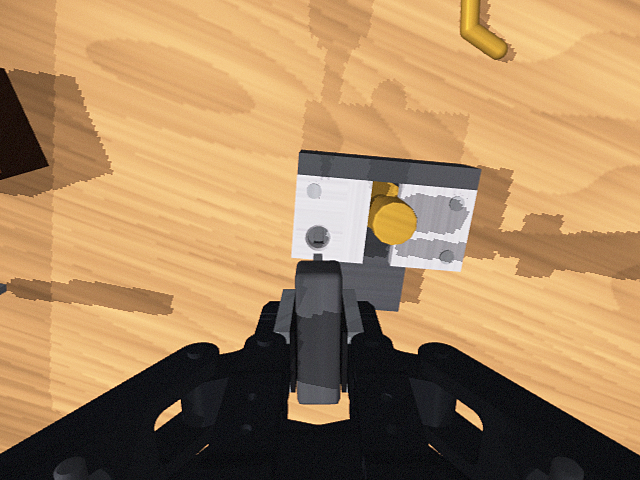

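The T-bar is held parallel to the pads, spanning columns 298-342 and rows 262-404. The well is at (318,237), where predicted. I'll check the in-hand offset.

```bash
python3 - <<'E'
from h import *
st=get_state(); t=np.array(st["tool_pos"]); y=st["eef_rot"][2]; Rt=np.array([[np.cos(y),np.sin(y)],[np.sin(y),-np.cos(y)]])
c=read_camera("wrist"); im=c["pixels"]
g=cv2.cvtColor(im,cv2.COLOR_RGB2GRAY).astype(int)
print("row330",g[330,280:360:2].tolist()); print("col320",g[250:275].T[320].tolist(), g[375:412].T[320].tolist())
for z in(.0267,.0187): 
  print(z,[np.round(proj(c,np.r_[t[:2]+Rt.T@np.array(v),t[2]+z]),1).tolist() for v in((.026,.008),(.026,-.008),(-.026,.008),(-.026,-.008))])
for p in((298,300),(342,300),(320,262),(320,403)): print(p,(Rt@(atz(c,p,t[2]+.026)[:2]-t[:2])).round(4))
# well ellipse
w=g[222:256,302:336]; cv2.imwrite("pics/well.png",cv2.resize(im[212:266,292:346][...,::-1],None,fx=10,fy=10,interpolation=cv2.INTER_CUBIC))
E
```

```text
row330 [83, 76, 77, 76, 82, 9, 10, 8, 8, 45, 62, 60, 63, 57, 59, 64, 62, 66, 56, 65, 65, 62, 63, 60, 61, 63, 59, 59, 57, 53, 14, 15, 14, 11, 82, 76, 74, 77, 77, 80]
col320 [191, 230, 244, 173, 65, 71, 77, 82, 81, 77, 58, 33, 36, 40, 34, 34, 39, 36, 39, 36, 39, 40, 42, 57, 67] [63, 67, 66, 65, 57, 67, 66, 64, 64, 66, 66, 66, 102, 98, 96, 92, 95, 97, 99, 97, 93, 97, 96, 94, 94, 99, 95, 92, 82, 132, 206, 195, 193, 192, 199, 197, 197]
0.0267 [[341.1, 274.1], [291.9, 274.0], [338.5, 407.9], [294.5, 407.8]]
0.0187 [[339.8, 265.6], [293.4, 265.5], [337.5, 393.2], [295.8, 393.1]]
(298, 300) [ 0.0164 -0.0062]
(342, 300) [0.0165 0.0085]
(320, 262) [0.0299 0.0011]
(320, 403) [-0.0245  0.0013]
```

View pics/well.png

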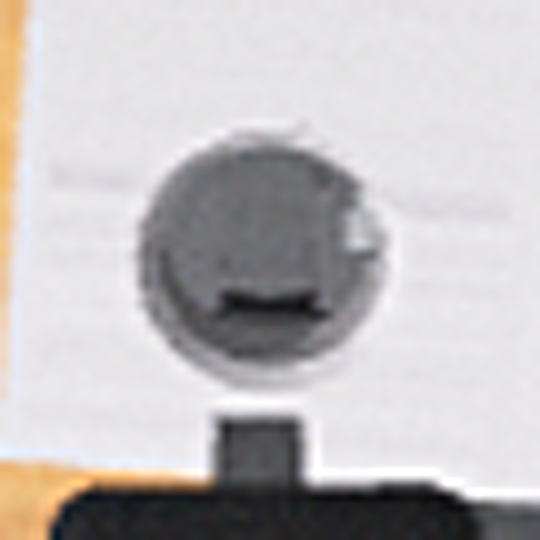

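```bash
python3 -m inch '[[1,0,0.0004,0.02,0],[1,0,0.0004,0.04,0],[1,0,0.0004,0.048,0],[1,0,0.0004,0.048,0]]'|grep -E 'pos|wrist';for i in 1; do python3 -m inch '[[1,0,0,0.002,0],[1,0,0,0.004,0]]'|grep -E 'pos|wrist'; python3 -m inch '[[1,0,0,0.002,0],[1,0,0,0.004,0]]'|grep -E 'pos|wrist'; done; cat > p.py <<'E'
from h import *
s=get_state();t=s["tool_pos"];print(np.round(t,4),round(s["eef_rot"][2],3),np.round(s["wrist_force"],1),np.round(s["moment"],2),s["time"])
E
python3 p.py
```

```text
tool_pos: [0.5413, 0.0524, 0.102]
wrist_force: [0.6, 0.9, -2.3]
tool_pos: [0.542, 0.0518, 0.0988]
wrist_force: [-0.2, 0.0, -1.3]
tool_pos: [0.5416, 0.0517, 0.0943]
wrist_force: [0.6, 0.3, -2.1]
[0.5416 0.0517 0.0943] 0.371 [ 0.6  0.3 -2.1] [ 0.02 -0.08  0.01] 19.125
```

```bash
for i in 1; do python3 -m inch '[[1,-0.0005,-0.0004,0.002,0],[1,-0.0005,-0.0004,0.004,0]]'|grep -E 'pos|wrist'; python3 -m inch '[[1,0,0,0.002,0],[1,0,0,0.003,0]]'|grep -E 'pos|wrist'; python3 -m inch '[[1,0,0,0.002,0],[1,0,0,0.003,0]]'|grep -E 'pos|wrist'; done; python3 p.py
```

```text
tool_pos: [0.5409, 0.0519, 0.0901]
wrist_force: [0.6, 1.1, -1.3]
tool_pos: [0.5409, 0.0519, 0.0871]
wrist_force: [0.1, -0.5, -1.9]
tool_pos: [0.5409, 0.0519, 0.0841]
wrist_force: [-0.1, 1.4, -2.1]
[0.5409 0.0519 0.0841] 0.371 [-0.1  1.4 -2.1] [-0.05 -0.   -0.01] 19.875
```

```bash
for i in 1; do python3 -m inch '[[1,0,0,0.002,0],[1,0,0,0.003,0]]'|grep -E 'pos|wrist'; python3 -m inch '[[1,0,0,0.001,0],[1,0,0,0.002,0]]'|grep -E 'pos|wrist'; python3 -m inch '[[1,0,0,0.001,0],[1,0,0,0.002,0]]'|grep -E 'pos|wrist'; done; python3 p.py
```

```text
tool_pos: [0.5409, 0.0519, 0.0811]
wrist_force: [-0.1, 0.0, -1.1]
tool_pos: [0.541, 0.0519, 0.0792]
wrist_force: [-0.4, -0.5, -1.5]
tool_pos: [0.541, 0.0519, 0.0772]
wrist_force: [-0.6, -0.6, -2.3]
[0.541  0.0519 0.0772] 0.371 [-0.6 -0.6 -2.3] [ 0.03 -0.04  0.07] 20.625
```

```bash
for i in 1; do python3 -m inch '[[1,0,0,0.001,0],[1,0,0,0.002,0]]'|grep -E 'pos|wrist'; python3 -m inch '[[1,0,0,0.001,0],[1,0,0,0.002,0]]'|grep -E 'pos|wrist'; python3 -m inch '[[1,0,0,0.001,0],[1,0,0,0.002,0]]'|grep -E 'pos|wrist'; done; python3 p.py
```

```text
tool_pos: [0.5409, 0.0519, 0.0752]
wrist_force: [0.3, 0.5, -2.1]
tool_pos: [0.541, 0.0519, 0.0732]
wrist_force: [-0.2, -0.0, -1.9]
tool_pos: [0.5409, 0.0519, 0.0712]
wrist_force: [0.8, -0.3, -2.0]
[0.5409 0.0519 0.0712] 0.371 [ 0.8 -0.3 -2. ] [-0.03  0.02 -0.07] 21.375
```

It slid straight into the slot. Now down to the bottom.

```bash
for i in 1; do python3 -m inch '[[1,0,0,0.001,0],[1,0,0,0.002,0]]'|grep -E 'pos|wrist'; python3 -m inch '[[1,0,0,0.001,0],[1,0,0,0.001,0]]'|grep -E 'pos|wrist'; python3 -m inch '[[1,0,0,0.001,0],[1,0,0,0.001,0]]'|grep -E 'pos|wrist';python3 -m inch '[[1,0,0,0.001,0],[1,0,0,0.001,0]]'|grep -E 'pos|wrist'; done; python3 p.py
```

```text
tool_pos: [0.541, 0.0519, 0.0692]
wrist_force: [0.1, -0.3, -2.3]
tool_pos: [0.5411, 0.0519, 0.0687]
wrist_force: [-1.4, -0.2, 3.3]
tool_pos: [0.5414, 0.0519, 0.0686]
wrist_force: [-2.8, -0.0, 9.8]
tool_pos: [0.5417, 0.0519, 0.0684]
wrist_force: [-3.7, 0.9, 17.0]
[0.5417 0.0519 0.0684] 0.371 [-3.7  0.9 17. ] [ 0.07  0.96 -0.01] 22.375
```

```bash
python3 -m inch '[[1,0,0,-0.002,0],[1,0,0,-0.002,0]]' 80|grep -E 'pos|wrist'; python3 -m inch '[[1,0,0,0,-0.1],[1,0,0,0,-0.2],[1,0,0,0,-0.3],[1,0,0,0,-0.4],[1,0,0,0,-0.4]]'|grep -E 'pos|wrist|rot';python3 p.py
```

```text
tool_pos: [0.5413, 0.052, 0.0687]
wrist_force: [-1.2, 0.4, 6.3]
tool_pos: [0.5411, 0.0524, 0.0687]
eef_rot: [-3.142, -0.001, 0.772]
wrist_force: [-2.3, 1.6, 6.6]
[0.5411 0.0524 0.0687] 0.772 [-2.3  1.6  6.6] [ 0.38  0.41 -0.08] 23.25
```

```bash
python3 -m inch '[[1,0,0,0,-0.12],[1,0,0,0,-0.24],[1,0,0,0,-0.36],[1,0,0,0,-0.48],[1,0,0,0,-0.5]]'|grep -E 'pos|wrist|rot';python3 p.py;python3 -m inch '[[1,0,0,0,-0.12],[1,0,0,0,-0.24],[1,0,0,0,-0.36],[1,0,0,0,-0.46],[1,0,0,0,-0.46]]'|grep -E 'pos|wrist|rot';python3 p.py
```

```text
tool_pos: [0.541, 0.0525, 0.0687]
eef_rot: [3.142, -0.001, 1.272]
wrist_force: [-1.5, 2.2, 7.6]
[0.541  0.0525 0.0687] 1.272 [-1.5  2.2  7.6] [ 0.51  0.47 -0.08] 23.875
tool_pos: [0.5409, 0.0526, 0.0687]
eef_rot: [3.141, -0.001, 1.732]
wrist_force: [-2.2, 1.9, 7.7]
[0.5409 0.0526 0.0687] 1.732 [-2.2  1.9  7.7] [ 0.6   0.53 -0.02] 24.5
```

```bash
for i in 1; do python3 -m inch '[[1,0,0,0,-0.06],[1,0,0,0,-0.12],[1,0,0,0,-0.12]]'>/dev/null; python3 p.py; python3 -m inch '[[1,0,0,0,-0.05],[1,0,0,0,-0.05]]'>/dev/null; python3 p.py; python3 -m inch '[[1,0,0,0,-0.05],[1,0,0,0,-0.05]]'>/dev/null; python3 p.py;  done
```

```text
[0.5409 0.0526 0.0687] 1.851 [-2.6  3.8  7.5] [ 0.63  0.6  -0.08] 24.875
[0.5409 0.0526 0.0687] 1.901 [-2.3  2.4  7.8] [ 0.6   0.56 -0.03] 25.125
[0.5408 0.0526 0.0687] 1.951 [-3.   3.3  7.2] [ 0.63  0.58 -0.03] 25.375
```

```bash
for i in 1; do python3 -m inch '[[1,0,0,0,-0.04],[1,0,0,0,-0.04]]'>/dev/null; python3 p.py; python3 -m inch '[[1,0,0,0,-0.04],[1,0,0,0,-0.04]]'>/dev/null; python3 p.py;  done
```

```text
[0.5408 0.0526 0.0687] 1.991 [-2.5  1.9  7.5] [ 0.61  0.6  -0.06] 25.625
[0.5408 0.0526 0.0687] 2.031 [-2.3  3.1  7.4] [ 0.62  0.61 -0.07] 25.875
```

```bash
for i in 1; do python3 -m inch '[[1,0,0,0,-0.03],[1,0,0,0,-0.03]]'>/dev/null; python3 p.py; python3 -m inch '[[1,0,0,0,-0.03],[1,0,0,0,-0.03]]'>/dev/null; python3 p.py;  done; python3 - <<'E'
from h import *
c=read_camera("side"); p=proj(c,[.56,.03,.05]).astype(int); im=c["pixels"][p[1]-50:p[1]+50,p[0]-65:p[0]+65,::-1]
s=read_camera("scene"); p=proj(s,[.56,.03,.05]).astype(int); im2=s["pixels"][p[1]-50:p[1]+50,p[0]-65:p[0]+65,::-1]
cv2.imwrite("pics/e.png",cv2.resize(np.hstack([im,im2]),None,fx=3,fy=3,interpolation=cv2.INTER_CUBIC))
E
```

```text
[0.5408 0.0526 0.0687] 2.061 [-2.3  3.5  7.4] [ 0.64  0.6  -0.09] 26.125
[0.5408 0.0526 0.0687] 2.091 [-2.1  3.3  8.1] [ 0.57  0.62 -0.19] 26.375
```

View pics/e.png

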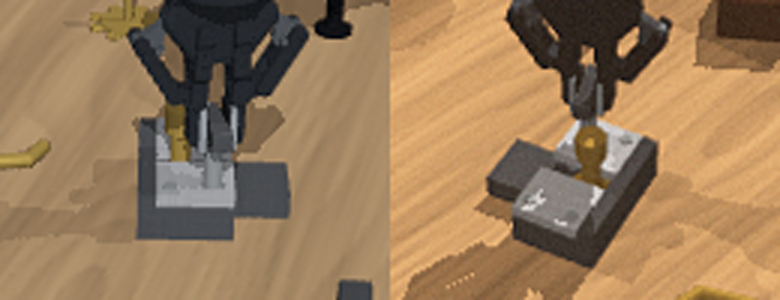

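The turning moment rises to 0.19 N m at yaw 2.09, so the screw is at its stop. The picture shows the knob home and the key standing in the hole. I'll back off within the slot play, release, retreat and check.

```bash
python3 -m inch '[[1,0,0,-0.0008,0.1],[1,0,0,-0.0008,0.19],[1,0,0,-0.0008,0.19]]'>/dev/null; python3 p.py; python3 -m inch '[[0.2,0,0,0,0],[-0.2,0,0,0,0],[-0.2,0,0,0,0],[-0.2,0,0,0,0]]'; python3 -m inch '[[-0.2,0,0,-0.03,0],[-0.2,0,0,-0.07,0],[-0.2,-0.02,0,-0.11,0],[-0.2,-0.05,0,-0.11,0],[-0.2,-0.05,0,-0.11,0]]'; python3 -m inch '[[-0.2,0,0,0,0],[-0.2,0,0,0,0]]'>/dev/null; python3 - <<'E'
from h import *
c=read_camera("wrist"); save(c,"w8"); st=get_state(); print(st["tool_pos"],st["eef_rot"])
F=np.array([.5755,.0185]);a=.2868;R2=np.array([[np.cos(a),-np.sin(a)],[np.sin(a),np.cos(a)]])
f=lambda x,y,z: proj(c,np.r_[F+R2@[x,y],z]).round(1).tolist()
print("knobtop",f(0,0,.082),"key top corners z.094",[f(-.024+i,.042+j,.094) for i,j in((.008,.026),(-.008,.026),(-.008,-.026),(.008,-.026))])
E
```

```text
[0.5409 0.0522 0.0688] 1.902 [-0.7  1.2  1.5] [ 0.33  0.05 -0.08] 26.85
time: 27.35
tool_pos: [0.541, 0.0519, 0.0691]
eef_rot: [3.142, 0.0, 1.901]
wrist_force: [0.3, -0.5, 0.6]
gripper_width: 0.051
grasp_force: 0.0
time: 27.98
tool_pos: [0.5577, 0.0031, 0.1795]
eef_rot: [3.141, 0.001, 1.899]
wrist_force: [-1.3, 0.5, 0.1]
gripper_width: 0.0511
grasp_force: 0.0
[0.55675466 0.00539676 0.17869239] [-3.14075603e+00 -4.59787322e-04  1.90171411e+00]
knobtop [352.2, 232.8] key top corners z.094 [[334.3, 121.8], [306.2, 120.5], [303.1, 210.2], [329.4, 211.4]]
```

View pics/w8.png

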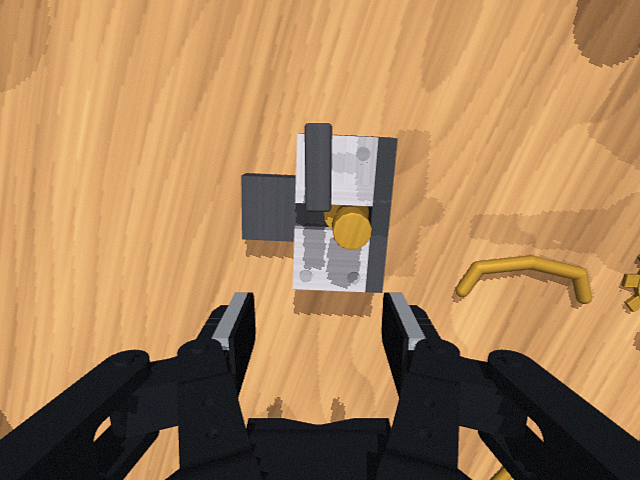

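The T-bar (305-331, 124-210) lies where predicted for a fully seated key along fixture y. The knob top at (351,229) is within about 4 px of the home prediction.

```bash
python3 -c "
from workcell import *
print(hand_in())"
```

```text
the job is handed in; nothing more can be done
None
```

The job is handed in at about 28 s of the 72 s allowed; `hand_in()` gave no verdict. The knob is home against the back stop. The key is fully down and was turned counter-clockwise to its stop, and it stands with its T-bar about 0.04 rad off the fixture's y axis. I didn't see the latch itself, but the turning moment rose to 0.19 N m at the stop.

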